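# Draw the flush bolt and open both doors of the holding cabinet

### The job

Open both doors of the counter-top holding cabinet wide, about square to its front, so that a full-width tray can go in. The right-hand door laps over the left-hand one: swing the right door open first, then slide the left door's flush bolt fully down out of its keep, and only then pull the left door open - never haul on it while it is still bolted. Leave the bolt down, let go, and leave the things on and around the cabinet where they are.

Things in the scene. Friction and masses are not known exactly. Their poses are not given: they have to be found in the camera images.
- cabinet: Stainless counter-top holding cabinet, fixed, 400 wide (y), 310 high, carcass 200 deep (x), two upright doors on its front. Origin: centre of the carcass's footprint, at counter level; x points from the doors to the back, y to the left as seen facing the doors, z up. Doors 40 mm thick, 64 to 306 mm above the counter; shut, their front faces lie 142 mm in front of the origin.
- right_leaf (a joint): Angle (rad) of the right-hand (active) door: 0 shut, grows as its free edge swings out to the front, stop at 1.9. Stays where left; about 0.12 N m turns it. May start slightly ajar. The 68 mm beside its free edge are a thin skin lapping over the left door's lip and bolt, so the bolt can only be reached, and the left door only open, once this door is well open.
- left_leaf (a joint): Angle (rad) of the left-hand (passive) door: 0 shut, grows as its free edge swings out to the front, stop at 1.9. Stays where left; about 0.12 N m turns it. Held shut by its flush bolt. From its meeting edge a 3 mm lip, recessed 37 mm behind its front face, reaches 68 mm to the right, behind the right door; the lip's edge is 266 mm from the hinge.
- bolt (a joint): Travel (m) of the upright flush bolt on the left door's lip: 0 shot fully up, 0.024 fully withdrawn (down, at its stop). Slides with about 4 N of friction, stays where left; may start up to 3 mm down. Its 8 mm round shoot stands up to 12 mm out of the keep when shot and is clear of the keep beyond 0.017.
- right_handle (a point): Grip point of the right door's T-bar handle: on the centre line of an upright round steel bar, 12 mm thick, 194 mm long, 22 mm below the bar's top end, 36 mm below the cabinet's roof. The bar stands 35 mm in front of the door's face (29 mm free behind it); its upper post starts 37 mm below this point. 45 mm right of the cabinet's middle, 155 mm from the hinge along the door. Moves with the door.
- left_handle (a point): Grip point of the left door's handle: the same bar, 45 mm left of the cabinet's middle, 155 mm from its hinge along the door. Moves with the door.
- right_hinge (a point): Point on the right door's upright hinge axis, level with the handle's grip point, at the cabinet's front right corner (102 mm in front of the origin, 200 mm right of it).
- left_hinge (a point): Point on the left door's upright hinge axis, level with the handle's grip point, at the cabinet's front left corner (102 mm in front of the origin, 200 mm left of it).
- bolt_tab (a point): Point on the upper face of the bolt's steel thumb tab (22 wide, 12 high), 8 mm behind the tab's front end; 20 mm below the roof when shot, 44 mm when withdrawn; 40 mm right of the cabinet's middle. To draw the bolt push the tab straight down from above, in front of the keep. Hidden behind the right door's skin while that is shut. The left door's edge is 42 mm to its left.
- keep: Steel angle, 34 wide, 4 thick, fixed on the front edge of the cabinet's roof, with the hole for the bolt's shoot. Origin: on its underside (310 mm above the counter), at the shut doors' back plane, above the bolt. It reaches 17.5 mm forward from there, so the last 16.5 mm of the tab stand out in front of it.
- calculator: Black desk calculator, 135 x 105 x 19 mm, lying on the counter; leave alone.
- ledger: Open stock book, 220 x 305 x 15 mm, lying on the counter in front of the cabinet; leave alone.
- marker: Highlighter pen, 125 x 18 mm, lying on the counter; leave alone.
- spice_a: Spice jar, 60 across, 85 high, on the cabinet's roof, at least 65 mm behind its front edge; leave alone.
- spice_b: Spice jar, 60 across, 85 high, on the cabinet's roof, at least 65 mm behind its front edge; leave alone.
- oil: Oil bottle, 68 across, 235 high, standing well out to one side of the doors' swing; leave alone.
- pepper_mill: Wooden pepper mill, 58 across, 184 high, standing well out to one side of the doors' swing; leave alone.
- mug: White mug, 82 across, 92 high, at the right of the counter; leave alone.

How it is judged (in metres and radians):
On the way, in this order (a step that is already met when the one before it is completed fails the run):
1. the right door is swung well open (over 0.5 rad, about 30 degrees) with the bolt still shot (value of joint right_leaf above 0.5 rad and value of joint bolt below 0.01 m), for 0.1 s.
2. the flush bolt is withdrawn (over 20 of its 24 mm) with the left door still shut (value of joint bolt above 0.02 m and value of joint left_leaf below 0.1 rad), for 0.2 s.
3. the left door is swung open (over 0.5 rad) (value of joint left_leaf above 0.5 rad), for 0.1 s.
At the end, for the whole second after the job is handed in: Both doors stand open by more than 1.3 rad (about 75 degrees) and are at rest, and the bolt is withdrawn by more than 20 of its 24 mm (value of joint each of right_leaf, left_leaf above 1.3 rad and value of joint bolt above 0.02 m and velocity of joint right_leaf between -0.05 and 0.05 rad/s and velocity of joint left_leaf between -0.05 and 0.05 rad/s); the robot touches nothing.
It fails at once if the keep is strained with more than 15 N (hauling on the bolted door, or pressing on the keep) (contact force between keep and anything else above 15 N).
It fails at once if something on or around the cabinet (calculator, book, marker, spice jars, oil bottle, pepper mill, mug) is moved by more than 30 mm (distance of any of calculator, ledger, marker, spice_a, spice_b, oil, pepper_mill, mug from where it was at the start of the episode above 0.03 m).
It also fails if it takes over 64 s, if anything falls off the work surface, if the arm or the gripper's body presses on something with over 40 N, if the wrist force passes 120 N, or if a joint passes its speed limit or range.

### The arm

A 6-joint arm with a two-finger parallel gripper is mounted at the origin on the work surface. World frame = base frame: x ahead of the robot, y to its left, z up, the work surface at z = 0. Lengths are in mm, angles in rad, forces in N, time in s.
With the tool pointing down it reaches from about 275 to 850 mm from the base axis. Payload 19 kg.
Tool frame: the origin (TCP) lies at the very end of the fingers, on their centre line; the grasp point (between the pads) lies 19 mm behind it; z points along the fingers, y is the line along which they close (so a half turn about z gives the same grasp; the last joint's range is limited). The gripper opens to 85 mm and grips with 20 to 120 N. Pads are 22 mm wide; open, the fingers measure 114 mm over their backs; the gripper's body (76 mm by 85 mm) begins 54 mm behind the grasp point. The pads swing forward as they close: fully open they stand 13 mm farther back than shut.
Start: joints at [1.133, 0.15, 1.437, -0, 1.554, -0.134], TCP at [172.014, 548.636, 231.267] pointing down, gripper open.
Joint ranges: [-2.8, 2.8], [-0.68, 2.1], [0.12, 2.68], [-1.39, 4.53], [0.16, 2.79], [-2.81, 2.81]. Speed limits (rad/s): [1.89, 1.89, 2.22, 3.01, 3.01, 3.01].

### API

Orientations are given as a rotation vector (axis times angle).
In Python, from cell import manip, observe, imaging, ticket, finder gives the robot as it stands. Calls block until the motion is done:
- manip.move_to(position, orientation): joint-space move of the TCP to a pose.
- manip.line_to(position, rotation=None, vel=150): straight line of the TCP; rotation=None keeps the orientation; vel is the mean speed in mm/s.
- manip.move_joints(angles): joint-space move.
- manip.command_gripper(opening, grip_force=None): finger opening in mm; grip_force is the grip in N (None keeps the last); returns when the fingers have stopped.
- manip.sleep(seconds).
- manip.inverse_kinematics(position, orientation): joint angles nearest the present ones, or None.
- observe(): the state.
- imaging.grab_frame(name): name is "scene" or "top" or "wrist"; returns the picture (420x560x3 uint8, red, green, blue); there is no depth.
- imaging.calibration(name): a dict with "K" (3x3 intrinsics, pixels), "T" (4x4, takes a point from camera to world coordinates). Camera axes: x right, y down, z forward; pixel columns grow to the right and rows downward; lengths in mm; the calibration is good to about 2 mm. A picture is of the moment at which its call begins: read the wrist's pose just before it. calibration takes no time and is no camera call; for the wrist camera it gives the pose at the moment of the call.
A pose or a line that the arm cannot do raises manip.PlanningError and nothing moves.
- ticket.job_done(): hands the job in; it is judged then, once.
Trained networks look in the newest picture that a camera, given by its name, has taken for a name from the list of things; names that differ only in an ending like _2 or _b are one class to them, and where a whole thing is asked for, a point or a joint stands for the part that bears it (a point fixed in the world has none). Each returns a list of dicts, best first, with "p" (0 to 1); they miss things now and then, are a little off and sometimes report something else, mostly with a low value. They report only what shows in the picture. A call takes as long as a camera call.
- finder.boxes_of(camera, query): "rect" ([centre column, centre row, width, height] in pixels, round what is visible of it).
- finder.tip_of(camera, query): "pixel" ([column, row] in pixels: a listed point, or the origin of a listed thing).
The state is a dict: "clock": time; "joints": joint angles; "qvel": joint speeds; "effort": joint torques, N m; "tool_pos": TCP position; "tcp_rot": TCP orientation; "force": force on the tool from outside, world axes, zero at the start; "torque": the same for the moment, N m; "grip_width": finger opening in mm; "grip_force": force on a finger pad.
Only numpy, scipy, OpenCV 4.12 (cv2) and the standard library are available. Lean on these libraries where they do the work, as an engineer would, in place of code of your own. Each camera call takes 0.05 s, during which the arm holds its last target. There are 200 camera calls.

## Working session

There is one attempt and no reset: what is moved stays moved. The work goes in short steps, each a Python script; the robot and the scene stay as the last script left them, time stands still between calls to the robot, and variables do not carry over. Pictures are saved under pics/ and viewed, at most 10 in all, crops included, and the job is handed in when it is done.

```bash
ls; mkdir -p pics
python3 - <<'E'
from cell import manip, observe, imaging, ticket, finder
import cv2,numpy as np
print(observe())
ims=[]
for c in("scene","top","wrist"):
    im=imaging.grab_frame(c); cal=imaging.calibration(c)
    print(c,np.round(cal["K"],1).tolist(),np.round(cal["T"],3).tolist())
    cv2.imwrite(f"pics/{c}0.png",im[...,::-1])
    for q in("right_handle","left_handle","right_hinge","left_hinge","keep","cabinet","bolt_tab"):
        r=finder.tip_of(c,q)[:2]; print(q,[(np.round(x["pixel"],1).tolist(),round(x["p"],2)) for x in r])
E
```

```text
pics
{'clock': 0.0, 'joints': array([ 1.13298456e+00,  1.50967067e-01,  1.43804344e+00,  3.33647191e-05,
        1.55376942e+00, -1.33975325e-01]), 'qvel': array([ 0.0002124 , -0.00122855, -0.00067072,  0.00107707,  0.00046996,
        0.00071615]), 'effort': array([ 1.09138570e-02, -7.13054109e+01, -5.70897961e+01,  7.96077911e-04,
        8.34817300e-03, -1.16847750e-05]), 'tool_pos': array([171.92131195, 548.44199348, 230.68005951]), 'tcp_rot': array([-4.75376788e-01, -3.10504644e+00,  1.77427137e-03]), 'force': array([ 0.67171122,  0.41954232, -0.25534805]), 'torque': array([0.02818237, 0.00021748, 0.01570613]), 'grip_force': 0.0, 'grip_width': 85.45031537682546}
scene [[437.3, 0.0, 280.0], [0.0, 437.3, 207.7], [0.0, 0.0, 1.0]] [[-0.357, 0.808, -0.469, 1187.459], [0.934, 0.303, -0.189, 236.085], [-0.01, -0.506, -0.863, 1325.013], [0.0, 0.0, 0.0, 1.0]]
right_handle [([296.3, 176.5], 0.92), ([262.5, 221.2], 0.39)]
left_handle [([326.2, 189.1], 0.89)]
right_hinge [([174.7, 164.1], 0.33)]
left_hinge []
keep [([289.8, 194.3], 0.71)]
cabinet [([288.5, 271.3], 0.62), ([327.4, 187.7], 0.4)]
bolt_tab [([297.3, 187.0], 0.36)]
top [[504.6, 0.0, 277.5], [0.0, 504.6, 204.4], [0.0, 0.0, 1.0]] [[-0.016, -0.998, 0.067, 447.915], [-1.0, 0.016, -0.003, 2.878], [0.002, -0.067, -0.998, 1874.998], [0.0, 0.0, 0.0, 1.0]]
right_handle [([272.2, 220.2], 0.74)]
left_handle [([242.3, 222.4], 0.76)]
right_hinge [([320.0, 195.7], 0.58)]
left_hinge [([193.8, 196.1], 0.96), ([182.9, 245.9], 0.5)]
keep [([271.0, 195.4], 0.67)]
cabinet []
bolt_tab [([414.5, 243.9], 0.58), ([269.3, 205.2], 0.4)]
wrist [[377.0, 0.0, 276.7], [0.0, 377.0, 217.4], [0.0, 0.0, 1.0]] [[0.298, 0.92, 0.255, 107.417], [0.954, -0.288, -0.079, 568.851], [0.001, 0.267, -0.964, 375.537], [0.0, 0.0, 0.0, 1.0]]
right_handle []
left_handle []
right_hinge []
left_hinge []
keep []
cabinet []
bolt_tab []
```

View pics/scene0.png

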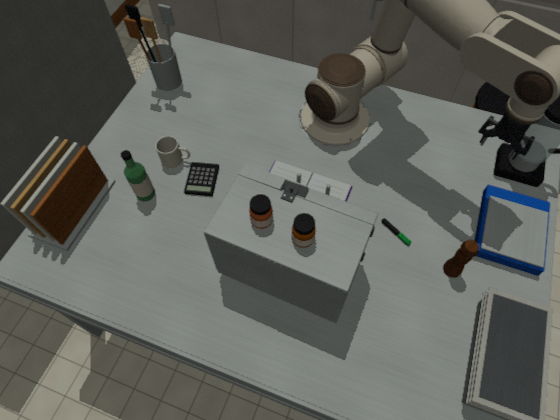

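View pics/top0.png

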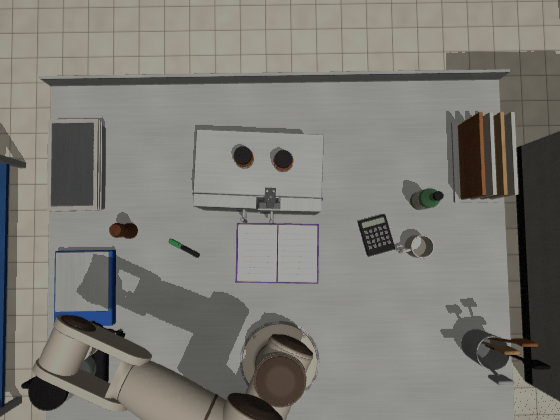

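```bash
cat > h.py <<'E'
from cell import manip, observe, imaging, ticket, finder
import cv2,numpy as np
from scipy.spatial.transform import Rotation as R
def onplane(c,px,z):
    cal=imaging.calibration(c);T=np.array(cal["T"]);d=T[:3,:3]@np.linalg.inv(cal["K"])@[px[0],px[1],1]
    return T[:3,3]+d*(z-T[2,3])/d[2]
def proj(c,p):
    cal=imaging.calibration(c);T=np.array(cal["T"]);q=np.array(cal["K"])@(T[:3,:3].T@(np.array(p)-T[:3,3]));return q[:2]/q[2]
def st(n=""):
    o=observe();print(n,round(o["clock"],1),o["tool_pos"].round(1),o["force"].round(1),round(o["grip_width"],1))
E
python3 - <<'E'
from h import *
for c,L in dict(scene=dict(rh=(296.3,176.5,274),lh=(326.2,189.1,274),rhi=(174.7,164.1,274),keep=(289.8,194.3,310)),
 top=dict(rh=(272.2,220.2,274),lh=(242.3,222.4,274),rhi=(320,195.7,274),lhi=(193.8,196.1,274),keep=(271,195.4,310))).items():
    for k,v in L.items(): print(c,k,onplane(c,v[:2],v[2]).round(1))
E
```

```text
scene rh [501.   13.2 274. ]
scene lh [512.1 107.8 274. ]
scene rhi [ 585.4 -339.9  274. ]
scene keep [586.3  24.1 310. ]
top rh [505.2  15.6 274. ]
top lh [499.7 110.6 274. ]
top rhi [ 580.7 -137.8  274. ]
top lhi [585.9 263.9 274. ]
top keep [581.1  17.9 310. ]
```

Scene and top views: the cabinet is ahead of the robot, with its doors facing it and a slight yaw (roof in top spans cols 193–323, rows 129–200). The keep is near (270,197) and the handles near (243,216) and (271,217). The ledger lies in front, the mug and calculator to the right, the marker and mill to the left. I'll take a wrist close-up for accuracy.

Run:
```python
from h import *
# wrist camera is ~145mm above TCP & ~64 behind; look down/forward
rot=R.from_matrix(np.array([[0,1,0],[1,0,0],[0,0,-1.]]))  # y_tool along x? 
T0=np.array(imaging.calibration("wrist")["T"])
o=observe();Rt=R.from_rotvec(o["tcp_rot"]).as_matrix()
print("cam in tool",(Rt.T@T0[:3,:3]).round(2).tolist(),(Rt.T@(T0[:3,3]-o["tool_pos"])).round(1))
print("tool R",Rt.round(2).tolist())
top=cv2.imread("pics/top0.png");sc=cv2.imread("pics/scene0.png")
a=cv2.resize(top[120:225,180:335],None,fx=5,fy=5,interpolation=cv2.INTER_CUBIC)
cv2.imwrite("pics/topc.png",a)
for j in[(-0.4),(0),(0.4)]:
  for tilt in (0,0.5,1.0,1.57):
    # tool z = tilted from down toward +x ; tool y along world y
    z=np.array([np.sin(tilt),0,-np.cos(tilt)]);y=np.array([0,1.,0]);M=np.c_[np.cross(y,z),y,z]
    for p in([400,60,400],[380,60,300]):
        for s in(1,-1):
            q=manip.inverse_kinematics(p,R.from_matrix(M@np.diag([s,s,1])).as_rotvec());
            if j==0: print(tilt,p,s,None if q is None else np.round(q,2))
```

```text
cam in tool [[0.0, -0.96, -0.27], [1.0, 0.0, 0.0], [-0.0, -0.27, 0.96]] [  67.7   -0.  -144.3]
tool R [[-0.95, 0.3, -0.0], [0.3, 0.95, -0.0], [-0.0, -0.0, -1.0]]
0 [400, 60, 400] 1 [-0.04 -0.21  1.45 -0.    1.9  -1.61]
0 [400, 60, 400] -1 [-0.04 -0.21  1.45 -0.    1.9   1.53]
0 [380, 60, 300] 1 [-0.04 -0.27  1.7   0.    1.71 -1.62]
0 [380, 60, 300] -1 [-0.04 -0.27  1.7  -0.    1.71  1.53]
0.5 [400, 60, 400] 1 [-0.07 -0.55  1.75  0.03  1.44 -1.64]
0.5 [400, 60, 400] -1 [-0.07 -0.55  1.75  0.03  1.44  1.51]
0.5 [380, 60, 300] 1 [-0.08 -0.63  1.99  0.04  1.29 -1.65]
0.5 [380, 60, 300] -1 [-0.08 -0.63  1.99  0.04  1.29  1.49]
1.0 [400, 60, 400] 1 None
1.0 [400, 60, 400] -1 None
1.0 [380, 60, 300] 1 None
1.0 [380, 60, 300] -1 None
1.57 [400, 60, 400] 1 None
1.57 [400, 60, 400] -1 None
1.57 [380, 60, 300] 1 None
1.57 [380, 60, 300] -1 None
```

View pics/topc.png

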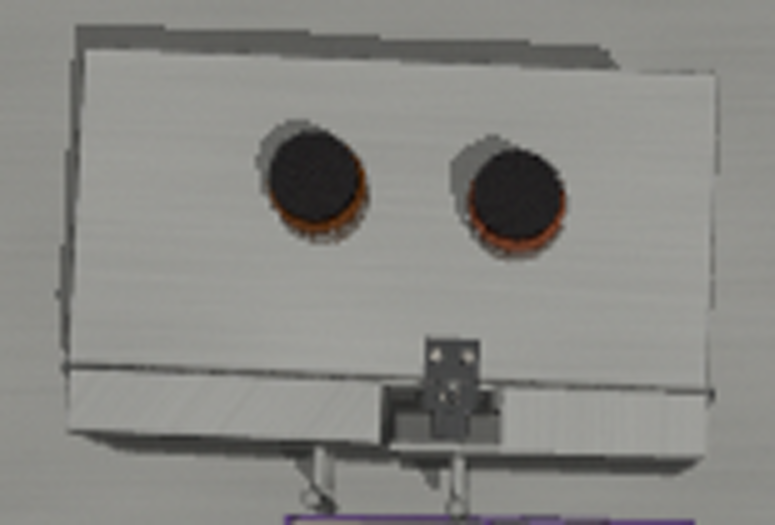

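Top crop: the roof corners are at (85,50), (716,72), (708,390) and (68,367) in the crop. The keep is at (450,390), and the handle bar tops at about (315,497) and (457,500). The right door looks nearly shut. Next I'll fit the cabinet pose to these and refine it from the wrist camera.

```bash
cat >> h.py <<'E'
def cab(C,p):  # cabinet frame ->world ; C=(x,y,yaw)
    c,s=np.cos(C[2]),np.sin(C[2]);return np.array([C[0]+c*p[0]-s*p[1],C[1]+s*p[0]+c*p[1],p[2]])
def down(az): # tool down, tool y at azimuth az
    y=np.array([np.cos(az),np.sin(az),0]);z=np.array([0,0,-1.]);return R.from_matrix(np.c_[np.cross(y,z),y,z]).as_rotvec()
def handle(C,side,th,z,dn=0): # side -1 right,+1 left; theta; returns grip point and azimuth
    h=cab(C,[-102,200*side,0]); a=C[2]-side*th
    u=np.array([np.sin(a),-np.cos(a)])*side   # along door from hinge
    n=-np.array([np.cos(a),np.sin(a)])        # outward face normal
    p=h[:2]+155*u+(75+dn)*n
    return np.array([p[0],p[1],z]),a
E
python3 - <<'E'
from h import *
from scipy.optimize import least_squares
px=np.array([(85,50),(716,72),(708,390),(68,367)])/5+[180,120]
loc=[(100,200,310),(100,-200,310),(-101,-200,310),(-101,200,310)]
f=lambda C:np.ravel([proj("top",cab(C,l))-p for l,p in zip(loc,px)])
s=least_squares(f,[680,60,0]);C=s.x;print(C,s.fun.round(2))
for k,sd in(("R",-1),("L",1)): 
  g,a=handle(C,sd,0,274);print(k,g.round(1),"scene px",proj("scene",g).round(1),"top",proj("top",g).round(1), handle(C,sd,1.5,274)[0].round(0))
print("keep scene",proj("scene",cab(C,[-102,-40,310])),proj("top",cab(C,[-102,-40,310])))
np.save("C.npy",C)
v=cab(C,[-200,0,430]); 
manip.move_to(v,down(C[2])); st("v")
cv2.imwrite("pics/w1.png",imaging.grab_frame("wrist")[...,::-1])
for q,l in(("right_handle",handle(C,-1,0,274)[0]),("left_handle",handle(C,1,0,274)[0]),("keep",cab(C,[-102,-40,310]))):
    r=finder.tip_of("wrist",q)[:2];print(q,l.round(1),"pred",proj("wrist",l).round(1),[(np.round(x["pixel"],1),round(x["p"],2),onplane("wrist",x["pixel"],l[2]).round(1)) for x in r])
E
```

```text
[ 6.81283796e+02  5.43022982e+01 -5.16991971e-02] [-0.61 -0.22  0.56 -0.08  0.25  0.13 -0.2   0.15]
R [502.2  18.5 274. ] scene px [297.9 177.3] top [271.3 221.2] [ 406. -196.  274.]
L [506.8 108.4 274. ] scene px [327.  187.7] top [243.  220.1] [433. 331. 274.]
keep scene [289.3905437  191.24281524] [270.45637885 196.61649476]
v 3.4 [481.5  65.2 429.7] [-0.2 -0.2 -1. ] 85.4
right_handle [502.2  18.5 274. ] pred [303.9 252. ] []
left_handle [506.8 108.4 274. ] pred [306.3 144. ] [(array([309.6, 140.9]), 0.6, array([509.5, 110.7, 274. ]))]
keep [577.4  19.6 310. ] pred [407.1 262.7] [(array([411.7, 265.1]), 0.98, array([580.9,  17.5, 310. ]))]
```

View pics/w1.png

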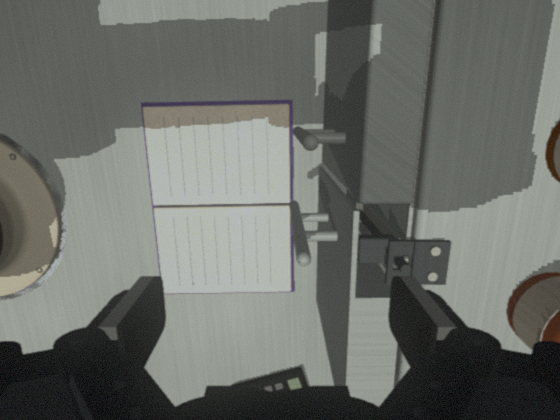

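Wrist view: bar tops at about (310,142) on the left and (304,259) on the right, with the keep at (405,262). They agree with the fit to 2–4 mm. I'll shift the fit by that amount and pull the right door with the fingers caging the bar.

Run:
```python
from h import *
C=np.load("C.npy")
b=[onplane("wrist",p,296)-handle(C,s,0,296)[0] for p,s in(((310,141),1),((304,259),-1))]
print(np.round(b,1))
C[0]+=2.5; np.save("C.npy",C)
manip.command_gripper(26,20)
p,a=handle(C,-1,0,345)
manip.move_to(p,down(a)); st("above")
p[2]=300; manip.line_to(p,vel=100); st()
p[2]=276
manip.line_to(p,vel=50); st()
p[2]=254
manip.line_to(p,vel=50); st("in")
cv2.imwrite("pics/s1.png",imaging.grab_frame("scene")[...,::-1])
```

```text
[[ 1.1  3.7  0. ]
 [-1.4  2.3  0. ]]
above 4.7 [504.6  18.5 345.6] [-0.  -0.2  0.4] 25.8
 5.3 [504.8  18.7 300.9] [ 0.2 -0.3  0.3] 25.9
 5.9 [504.7  18.5 276. ] [0.3 1.  0. ] 25.9
in 6.5 [508.9  19.  263.4] [-4.5  8.7 89.7] 26.0
```

Run:
```python
from h import *
C=np.load("C.npy")
p,a=handle(C,-1,0,278); manip.line_to(p,vel=60); st()
im=cv2.imread("pics/s1.png");cv2.imwrite("pics/s1c.png",cv2.resize(im[110:250,220:380],None,fx=4,fy=4,interpolation=cv2.INTER_CUBIC))
```

```text
7.1 [504.5  18.5 277.1] [0.3 0.6 0.7] 25.8
```

View pics/s1c.png

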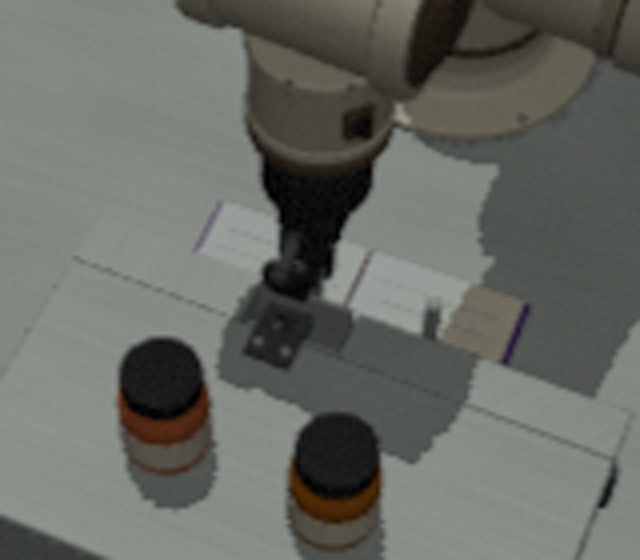

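The finger's outer linkage had come down on the door top. At z≈277 there is no contact and the fingers still overlap the bar by about 20 mm, so I'll pull at that depth.

Run:
```python
from h import *
C=np.load("C.npy")
for th in (.15,.35,.55):
    p,a=handle(C,-1,th,276); manip.line_to(p,down(a),vel=70); st(th)
manip.command_gripper(14,20); st("closed?")
manip.command_gripper(26,20)
cv2.imwrite("pics/s2.png",imaging.grab_frame("scene")[...,::-1])
```

```text
0.15 7.6 [481.8   6.8 275.7] [-0.5  0.7  1.1] 26.0
0.35 8.2 [454.6 -13.9 275.9] [-0.7  0.4 -0.1] 26.0
0.55 8.9 [431.9 -39.7 276. ] [0.3 0.5 0.3] 26.1
closed? 9.2 [431.8 -39.7 276. ] [ 1.2 -0.4  0. ] 14.0
```

View pics/s2.png

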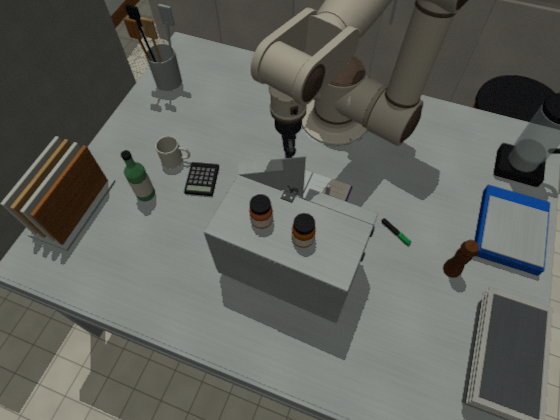

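Right door is moving with the cage: its top edge reaches (290,157). I'll continue the swing, then look at the bolt.

Run:
```python
from h import *
C=np.load("C.npy")
for th in np.arange(.75,1.6,.2):
    p,a=handle(C,-1,th,276); manip.line_to(p,down(a),vel=90)
st(th)
p[2]=350; manip.line_to(p,vel=150)
manip.command_gripper(0,20)
v=cab(C,[-190,0,390]); manip.move_to(v,down(C[2])); st("v")
cv2.imwrite("pics/w2.png",imaging.grab_frame("wrist")[...,::-1])
for q,l in(("bolt_tab",cab(C,[-128,-40,290])),("left_handle",handle(C,1,0,274)[0]),("keep",cab(C,[-102,-40,310]))):
    r=finder.tip_of("wrist",q)[:2];print(q,l.round(1),"pred",proj("wrist",l).round(1),[(np.round(x["pixel"],1),round(x["p"],2),onplane("wrist",x["pixel"],l[2]).round(1)) for x in r])
print("keep front corners",[proj("wrist",cab(C,[-119.5,y,314])).round(1) for y in(-23,-57)])
```

```text
1.5499999999999998 12.2 [ 411.5 -203.2  276. ] [-0.5  0.3  0. ] 26.1
v 15.1 [494.   63.8 389.9] [ 0.2 -0.3  0.8] -0.1
bolt_tab [553.9  21.  290. ] pred [365.2 272.3] [(array([364.4, 270.7]), 0.72, array([553.3,  22.2, 290. ]))]
left_handle [509.3 108.4 274. ] pred [295.8 147.3] [(array([294. , 142.6]), 0.93, array([508.2, 111.6, 274. ]))]
keep [579.9  19.6 310. ] pred [412.2 285. ] [(array([412.8, 283.9]), 0.96, array([580.2,  20.4, 310. ]))]
keep front corners [array([389.1, 262.9]), array([385. , 311.6])]
```

View pics/w2.png

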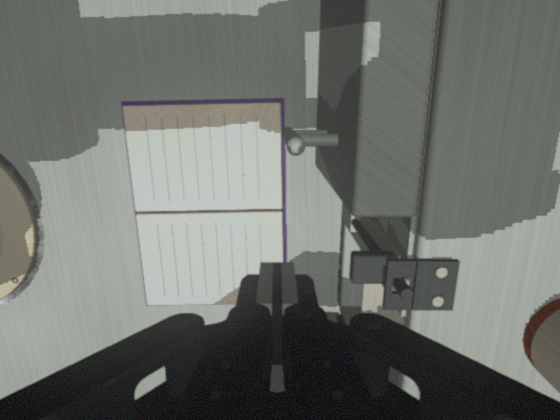

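Wrist view: the tab spans (352–388, 251–283), the keep's front edge is at col 386, and the bolt is shot. This fits the model to 1–2 mm. I'll press the tab with one finger of a half-open gripper so the linkage clears the left door, watching the force.

Run:
```python
from h import *
C=np.load("C.npy")
manip.command_gripper(60,20)
p=cab(C,[-134.5,-39-37,350]); manip.move_to(p,down(C[2]+np.pi/2)); st("above")
f0=observe()["force"][2]; p[2]=322; manip.line_to(p,vel=60); st()
log=[]
while p[2]>252:
    p[2]-=2; manip.line_to(p,vel=40); o=observe(); f=o["force"]-[0,0,f0]; log.append((p[2],round(o["tool_pos"][2],1),f.round(1).tolist()))
    if f[2]>14 or (p[2]>294 and np.abs(f).max()>4): break
for l in log[::2]+log[-2:]: print(*l)
st()
cv2.imwrite("pics/w3.png",imaging.grab_frame("wrist")[...,::-1])
```

```text
above 17.5 [545.5 -14.5 350.1] [-0.6  0.2 -0.5] 60.0
 18.1 [545.5 -14.6 322.1] [-0.4  0.1 -0. ] 59.9
320.0 320.1 [0.8, 0.1, 0.7]
316.0 315.9 [-0.5, -1.0, 0.6]
312.0 311.8 [0.4, 0.4, 0.1]
308.0 307.9 [-0.8, -1.1, 0.8]
304.0 303.9 [-0.1, 0.7, 0.0]
300.0 299.9 [0.3, 0.1, 0.7]
296.0 295.8 [-0.3, 0.2, 0.4]
292.0 291.8 [0.3, 0.3, 0.9]
288.0 287.8 [0.5, 0.5, 0.7]
284.0 283.9 [0.6, 0.1, 0.5]
280.0 279.8 [0.5, -0.2, 0.7]
276.0 275.8 [-0.3, -0.1, 0.0]
272.0 271.8 [0.2, -0.1, -0.5]
268.0 267.8 [0.3, 0.6, 0.2]
264.0 263.8 [0.3, 0.4, 0.1]
260.0 260.7 [-2.5, -0.5, 9.7]
260.0 260.7 [-2.5, -0.5, 9.7]
258.0 260.3 [-7.6, 0.1, 26.3]
 26.1 [545.8 -14.6 260.3] [-7.6  0.1 25.8] 59.7
```

View pics/w3.png

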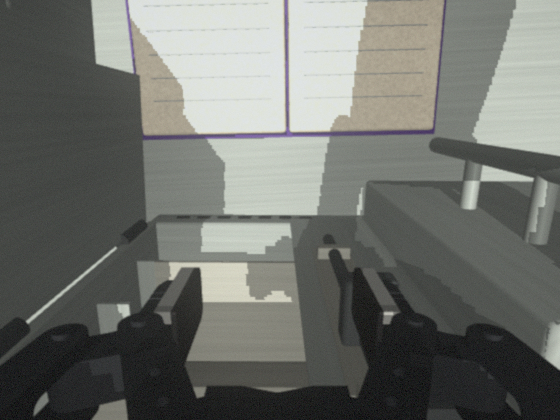

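Wrist view: the finger tip is at about (370,275) and the bolt rod at about (340,240–345), so it's unclear whether the tab moved. Contact at z=260 would match the bolt's bottom stop. I'll lift and look again from the earlier viewpoint.

Run:
```python
from h import *
C=np.load("C.npy")
for n,q in dict(tab290=[-128,-40,290],tab266=[-128,-40,266],keepfr=[-119.5,-23,314],keepfl=[-119.5,-57,314],doorcorner=[-142,2,306]).items(): print(n,proj("wrist",cab(C,q)).round(0))
p=cab(C,[-134.5,-76,350]); manip.line_to(p,vel=200)
manip.command_gripper(0,20)
v=cab(C,[-190,0,390]); manip.move_to(v,down(C[2])); st("v")
cv2.imwrite("pics/w4.png",imaging.grab_frame("wrist")[...,::-1])
for z in(290,266):print(z,proj("wrist",cab(C,[-128,-40,z])).round(1))
print([(np.round(x["pixel"],1),round(x["p"],2)) for x in finder.tip_of("wrist","bolt_tab")[:2]])
im=cv2.imread("pics/w4.png");cv2.imwrite("pics/w4c.png",cv2.resize(im[200:330,310:470],None,fx=4,fy=4,interpolation=cv2.INTER_CUBIC))
```

```text
tab290 [380. 336.]
tab266 [365. 302.]
keepfr [459. 409.]
keepfl [342. 409.]
doorcorner [541. 325.]
v 28.9 [494.1  64.  389.9] [-0.8 -0.3  0.3] 0.4
290 [365.1 272.8]
266 [358.  259.9]
[(array([356.4, 263.2]), 0.56)]
```

View pics/w4c.png

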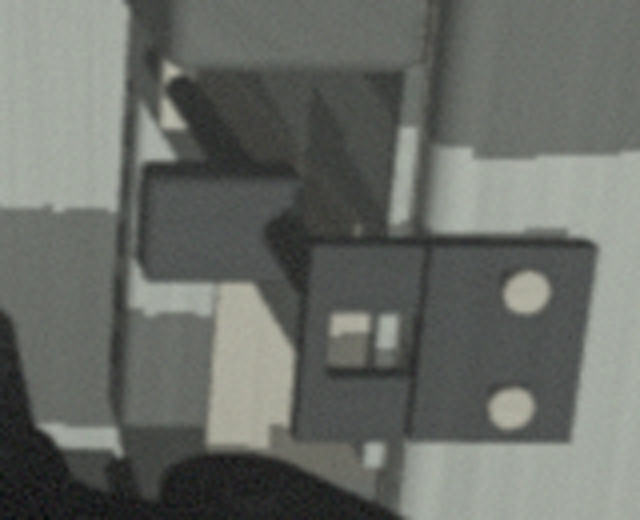

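The tab has dropped to the withdrawn position (about 7 px left and 11 px up, matching 24 mm) and the keep hole is empty. The bolt is down. Now the left door, the same way.

Run:
```python
from h import *
C=np.load("C.npy")
manip.command_gripper(26,20)
p,a=handle(C,1,0,335); p[1]+=1; manip.move_to(p,down(a))
p[2]=276; manip.line_to(p,vel=70); st("in")
for th in (.06,.15,.35,.55,.75,.95,1.15,1.35,1.57):
    p,a=handle(C,1,th,276); manip.line_to(p,down(a),vel=80 if th>.1 else 30)
    f=observe()["force"]
    if np.hypot(f[0],f[1])>9: print("stop",th,f); break
st(th)
p[2]=360; manip.line_to(p,vel=150); st()
cv2.imwrite("pics/s3.png",imaging.grab_frame("scene")[...,::-1])
```

```text
in 30.8 [509.5 109.4 276.4] [-0.8 -0.9  0.1] 26.1
1.57 35.7 [441.2 341.7 276. ] [ 0.2 -0.5 -0.4] 26.0
 36.4 [441.1 341.9 359.1] [-1.1 -0.1 -0.8] 25.8
```

View pics/s3.png

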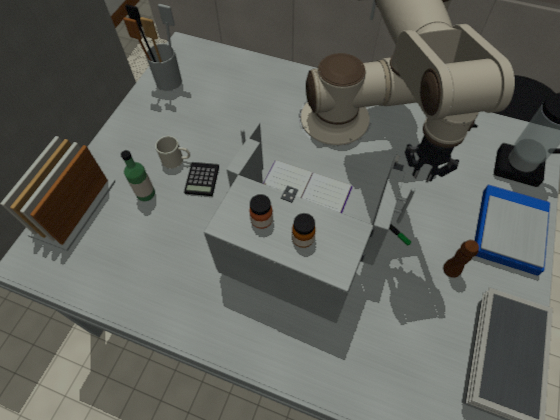

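Scene: both doors stand about square to the front, with the handles at about (243,130) and (405,208), and nothing else has moved. I'll check the angles numerically before handing in.

Run:
```python
from h import *
C=np.load("C.npy");ok=True
imaging.grab_frame("scene")
for q,s in(("right_handle",-1),("left_handle",1)):
    r=finder.tip_of("scene",q); 
    c=np.arange(.8,1.9,.02)
    for x in r[:2]:
        d=[np.hypot(*(proj("scene",handle(C,s,t,274)[0])-x["pixel"])) for t in c];i=np.argmin(d);print(q,np.round(x["pixel"]),round(x["p"],2),c[i].round(2),round(d[i],1))
```

```text
right_handle [245. 133.] 0.6 1.46 1.1
left_handle [410. 193.] 0.87 1.52 1.3
```

```bash
python3 -c "
from cell import ticket
print(ticket.job_done())"
```

```text
the job is handed in; nothing more can be done
None
```

I handed the job in at about 36 s; no verdict came back. From the camera, the right door is open about 1.46 rad, the left about 1.52 rad, and the bolt looks fully down. The gripper is clear and nothing else appears to have moved. On the first approach a finger pressed on the right door's top (by its position) with about 90 N on the wrist, under the 120 N wrist limit; I backed off at once, but if that counts as the gripper's body it is over the 40 N limit.

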